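# Knock a finished badge out of its nest and file it with its like

### The arm

A 6-joint arm with a two-finger parallel gripper is mounted at the origin on the work surface. World frame = base frame: x ahead of the robot, y to its left, z up, the work surface at z = 0. Lengths are in m, angles in rad, forces in N, time in s.
With the tool pointing down it reaches from about 0.3 to 0.875 m from the base axis. Payload 4.2 kg.
Tool frame: the origin (TCP) lies at the very end of the fingers, on their centre line; the grasp point (between the pads) lies 19 mm behind it; z points along the fingers, y is the line along which they close (so a half turn about z gives the same grasp; the last joint's range is limited). The gripper opens to 85 mm and grips with 20 to 120 N. Pads are 22 mm wide; open, the fingers measure 114 mm over their backs; the gripper's body (76 mm by 85 mm) begins 54 mm behind the grasp point. The pads swing forward as they close: fully open they stand 13 mm farther back than shut.
Start: joints at [-1.345, 0.32, 1.565, -0, 1.257, -0.02], TCP at [0.14, -0.558, 0.231] pointing down, gripper open.
Joint ranges: [-3.11, 3.11], [-0.84, 2.01], [0.21, 2.61], [-1.34, 4.49], [0.05, 2.63], [-2.56, 2.56]. Speed limits (rad/s): [2.57, 2.57, 3.14, 3.14, 3.14, 3.14].

### API

Orientations are given as [roll, pitch, yaw] about the fixed x, y, z axes, in that order (R = Rz(yaw) Ry(pitch) Rx(roll)).
In Python, from station import bot, optics, ticket gives the robot as it stands. The module is installed in compiled form; this text tells all that it offers.
- The arm moves only by the tool apply_moves, never from a script. Its argument "rows" is a list of rows, each a list of 5 numbers: the opening in per cent of the stroke, from 0 (shut) to 100 (fully open), then the shift along the tool's x, y, z in cm, then the turn about the tool's z in rad. In form: [[gripper, dx, dy, dz, roll], ...]. A call has 1 to 8 rows; each row shifts and turns the commanded pose from where the row before left it, along the tool's axes as they then stand; what a row does not reach is not made up. A row lasts 1/8 s, in which the tool goes at most 62.5 mm and 10.7 degrees, less where a joint would pass 70% of its speed; a pose out of reach is approached as far as the arm can. A call with a gripper value outside its range is refused whole. The fingers move at their own pace and stop on an object; "grip_force" is the grip in N (left out, the last holds). Time passes only in rows, so rows that do not move let the fingers close. It gives the time, the measured TCP pose, the force, the opening and the grip force at its end, in the units of the state.
- bot.state(): the state, without advancing time (a new reading comes with each control period).
- optics.snapshot(name): name is "scene" or "side" or "wrist"; returns the picture (400x640x3 uint8, red, green, blue); there is no depth.
- optics.calibration(name): a dict with "K" (3x3 intrinsics, pixels), "world_from_camera" (4x4, takes a point from camera to world coordinates). Camera axes: x right, y up, looking along -z (the intrinsics and any distortion apply to the point x, -y, -z); pixel columns grow to the right and rows downward; lengths in m; the calibration is good to about 2 mm. A picture is of the moment at which its call begins: read the wrist's pose just before it. calibration takes no time and is no camera call; for the wrist camera it gives the pose at the moment of the call.
- ticket.job_done(): hands the job in; it is judged then, once.
The state is a dict: "time": time; "qpos": joint angles; "qd": joint speeds; "effort": joint torques, N m; "tcp_pos": TCP position; "ee_rot": TCP orientation; "ft_force": force on the tool from outside, world axes, zero at the start; "moment": the same for the moment, N m; "grip_width": finger opening in m; "gripper_force": force on a finger pad.
Only numpy, scipy, OpenCV 4.12 (cv2) and the standard library are available. Lean on these libraries where they do the work, as an engineer would, in place of code of your own. Each camera call takes 0.05 s, during which the arm holds its last target. There are 200 camera calls.

### The job

One of the two nests of the badge fixture has a finished round badge stuck in it, sunk too deep to grip; the other nest is out of use and closed by its knobbed dust plug. Push the badge up by raising the ejector handle of its own nest as far as it goes, then lift the badge out and, without dropping it, lay it flat, face up, in the bay of the stock tray that already holds a badge like it. Leave the dust plug, the goods already in the tray and everything else on the table where they are.

Things in the scene. Friction and masses are not known exactly. Their poses are not given: they have to be found in the camera images.
- fixture: Fixed metal fixture, 80 mm deep (x) by 220 mm wide (y), its flat top 70 mm above the table; foot plate 90 x 236 mm. Origin under its centre on the table; x points away from the ejector handles, y along the row of two nests, z up. Each nest is a round pocket 45 mm in diameter and 16 mm deep, at 55 mm along +y (left) or -y (right). Its place and yaw vary; fixture and tray may swap sides.
- left_nest (a point): Centre of the pocket floor of the left nest (+y in the fixture's frame), 54 mm above the table and 16 mm below the fixture's top; axes as the fixture's. Either nest may hold the badge, the other one holds the plug.
- right_nest (a point): The same for the right nest (-y in the fixture's frame).
- ejector_left (a joint): Height in m by which the left ejector is raised: 0 down, 0.015 fully up. A steel yoke under the fixture: a knockout rod, 20 mm in diameter, comes up through the hole in the pocket floor (its flat end lies 1 mm below the floor at 0), joined by a bar to an upright handle in front of the fixture. Lifting the handle straight up takes about 9 N; it stays at the height where it is left.
- ejector_right (a joint): The same for the right ejector.
- left_handle (a point): Grip point of the left ejector's handle: an upright steel tab 12 mm wide (y), 22 mm deep (x), standing 75 mm from the nest's centre on the fixture's -x side (35 mm clear of its front edge). The point is on the tab's centre line, 10 mm below its top; 52 mm above the table when down. Axes as the fixture's. It moves with the ejector; nothing but air beside it, the next handle is 110 mm away.
- right_handle (a point): The same for the right ejector's handle.
- badge: Loose steel badge to move: a disc 44 mm in diameter, 12 mm thick in all (upright rim 10 mm high, then a raised face 34 mm in diameter and 2 mm high with a dark six-pointed star), about 90 g. Origin at the centre of its flat underside, z towards its face. It lies on the floor of one nest, 4 mm below the fixture's top; with the ejector fully up its underside is 14 mm above the pocket floor, so that the face stands 10 mm and the edge of the rim 8 mm above the fixture's top.
- plug: Black dust plug in the nest that is out of use: disc 43 mm in diameter and 18 mm high with a knob 18 mm in diameter and 18 mm high on it. Origin at the centre of its underside. To be left alone.
- tray: Fixed plywood stock tray, 200 mm (x) by 268 mm (y), walls 22 mm high and 4 mm thick, floor 4 mm thick; two dividers along x make three bays side by side in y, each 192 mm long and 84 mm wide inside. Origin under its centre on the table. Its place and yaw vary.
- bay0 (a point): Centre of the floor of the +y bay of the tray, 4 mm above the table; axes as the tray's. A sample lies in each bay around x = +55 mm, its -x half is free (for instance around x = -30 mm).
- bay1 (a point): The same for the middle bay.
- bay2 (a point): The same for the -y bay.
- sample_badge: Loose badge exactly like the one to move, lying face up in one of the three bays (any of them). Origin at the centre of its underside.
- square_buckle: Loose steel buckle, a square frame 44 x 44 x 8 mm with a middle bar, in another bay. Origin at the centre of its underside.
- strap_keeper: Loose steel strap keeper, a narrow frame 18 x 60 x 8 mm, in the remaining bay. Origin at the centre of its underside.
- tin: Bystander: small closed tin, 38 mm in diameter, 45 mm high, standing between fixture and tray. Origin at the centre of its underside.
- wrench: Bystander: wrench about 180 mm long, lying behind (+x of) the tray.
- rivet_jar: Bystander: jar, 50 mm in diameter, 60 mm high, behind the fixture. Origin at the centre of its underside.
- screwdriver: Bystander: screwdriver about 160 mm long, lying behind the fixture.
Mind the look-alikes: they are no part of the job. Leave any red or turquoise look-alike of the badge alone.

How it is judged:
On the way:
1. the badge has been pushed up in its nest by that nest's ejector (raised more than 11 mm) (((value of joint ejector_left above 0.011 m and horizontal distance between badge and left_nest below 0.006 m and z of badge in the frame of left_nest above 0.009 m) or (value of joint ejector_right above 0.011 m and horizontal distance between badge and right_nest below 0.006 m and z of badge in the frame of right_nest above 0.009 m))), for 0.2 s.
At the end, for the whole second after the job is handed in: The badge lies flat (within 0.12 rad) and face up on the floor of the bay (underside within 4 mm of it) in which the sample badge lies, at rest. Anywhere in that bay will do (((y of badge in the frame of bay0 between -0.042 and 0.042 m and x of badge in the frame of bay0 between -0.09 and 0.09 m and y of sample_badge in the frame of bay0 between -0.042 and 0.042 m and x of sample_badge in the frame of bay0 between -0.09 and 0.09 m and z of badge in the frame of bay0 below 0.004 m) or (y of badge in the frame of bay1 between -0.042 and 0.042 m and x of badge in the frame of bay1 between -0.09 and 0.09 m and y of sample_badge in the frame of bay1 between -0.042 and 0.042 m and x of sample_badge in the frame of bay1 between -0.09 and 0.09 m and z of badge in the frame of bay1 below 0.004 m) or (y of badge in the frame of bay2 between -0.042 and 0.042 m and x of badge in the frame of bay2 between -0.09 and 0.09 m and y of sample_badge in the frame of bay2 between -0.042 and 0.042 m and x of sample_badge in the frame of bay2 between -0.09 and 0.09 m and z of badge in the frame of bay2 below 0.004 m)) and angle between badge's own z axis and vertical below 0.12 rad and linear speed of badge below 0.02 m/s); the robot touches nothing.
It fails at once if the dust plug is moved or raised (more than 8 mm) (distance of plug from where it was at the start of the episode above 0.008 m).
It fails at once if the badge is dropped (moves faster than 0.7 m/s with no finger touching it) (linear speed of badge above 0.7 m/s and contact force between the fingers and badge below 0.2 N).
It fails at once if goods already in the tray are disturbed (more than 20 mm) (distance of any of sample_badge, square_buckle, strap_keeper from where it was at the start of the episode above 0.02 m).
It fails at once if a bystander is disturbed (more than 20 mm) (distance of any of tin, wrench, rivet_jar, screwdriver from where it was at the start of the episode above 0.02 m).
It also fails if it takes over 51 s, if anything falls off the work surface, if the arm or the gripper's body presses on something with over 40 N, if the wrist force passes 120 N, or if a joint passes its speed limit or range.

## Working session

There is one attempt and no reset: what is moved stays moved. The work goes in short steps, Python scripts to look and compute and a tool call to move; the robot and the scene stay as the last step left them, time stands still between calls to the robot, and variables do not carry over. Pictures are saved under pics/ and viewed, at most 10 in all, crops included, and the job is handed in when it is done.

Besides the shell and the picture viewer there is one more tool, called as name([rows], argument=value, ...), one row to a line, values as JSON. apply_moves: Moves the arm, as the interface text tells. Its arguments: {"type":"object","properties":{"rows":{"type":"array","items":{"type":"array","items":{"type":"number"}}},"grip_force":{"type":"number"}},"required":["rows"]}

```bash
mkdir -p pics; cat > h.py <<'E'
import numpy as np, cv2
from station import bot, optics, ticket
def snap(n,f):
    c=optics.calibration(n); im=optics.snapshot(n); cv2.imwrite('pics/'+f+'.png',im[:,:,::-1]); np.savez('pics/'+f+'.npz',K=c['K'],T=c['world_from_camera'],im=im); return im,c
def ray(c,uv):
    K=np.array(c['K']);T=np.array(c.get('world_from_camera') if isinstance(c,dict) else c['T'])
    d=np.linalg.inv(K)@np.array([uv[0],uv[1],1.]); d=np.array([d[0],-d[1],-d[2]])
    return T[:3,3],T[:3,:3]@d/np.linalg.norm(d)
def onz(c,uv,z):
    o,d=ray(c,uv); return o+d*(z-o[2])/d[2]
def proj(c,p):
    T=np.linalg.inv(np.array(c['world_from_camera'])); q=T[:3,:3]@p+T[:3,3]; q=np.array([q[0],-q[1],-q[2]]); q=np.array(c['K'])@q; return q[:2]/q[2]
def tri(c1,u1,c2,u2):
    o1,d1=ray(c1,u1);o2,d2=ray(c2,u2)
    s=np.linalg.lstsq(np.c_[d1,-d2],o2-o1,rcond=None)[0]; a=o1+s[0]*d1;b=o2+s[1]*d2
    return (a+b)/2,np.linalg.norm(a-b)
def load(f):
    z=np.load('pics/'+f+'.npz'); return z['im'],{'K':z['K'],'world_from_camera':z['T']}
E
python3 - <<'E'
from h import *
a,c=snap('scene','s0'); b,d=snap('side','d0')
print(bot.state()); print({k:v for k,v in c.items()}); print(d)
E
```

```text
{'time': 0.1, 'qpos': array([-1.34498601e+00,  3.20273356e-01,  1.56554492e+00,  1.35157071e-05,
        1.25737734e+00, -2.00047045e-02]), 'qd': array([-4.44268044e-05, -8.11893611e-04, -2.17248191e-03,  9.09966048e-04,
        1.62307722e-04,  4.07653476e-04]), 'effort': array([-9.81198423e-05, -4.16408730e+01, -2.34705359e+01, -1.02002622e-05,
        4.92215520e-03, -4.62912098e-06]), 'tcp_pos': array([ 0.13983484, -0.55731525,  0.23054495]), 'ee_rot': array([-3.13999027e+00, -4.49125650e-05,  2.45810807e-01]), 'ft_force': array([ 1.12299956, -0.63343859,  0.04583173]), 'moment': array([ 0.0148445 ,  0.00171287, -0.03253454]), 'gripper_force': 0.0, 'grip_width': 0.0851530075782011}
{'K': array([[409.12861664,   0.        , 325.83297186],
       [  0.        , 409.12861664, 197.36852916],
       [  0.        ,   0.        ,   1.        ]]), 'world_from_camera': array([[ 0.5370887 , -0.70989656,  0.45561234,  0.96162379],
       [ 0.8433846 ,  0.44204754, -0.30544457, -0.24777736],
       [ 0.01543173,  0.54830726,  0.83613456,  0.7888809 ],
       [ 0.        ,  0.        ,  0.        ,  1.        ]])}
{'K': array([[428.24971514,   0.        , 317.8707524 ],
       [  0.        , 428.24971514, 205.73618701],
       [  0.        ,   0.        ,   1.        ]]), 'world_from_camera': array([[ 0.92372658,  0.20966925, -0.32057449,  0.25984171],
       [-0.38299338,  0.52023701, -0.76332793, -0.65272807],
       [ 0.00672832,  0.82788421,  0.56085869,  0.58267442],
       [ 0.        ,  0.        ,  0.        ,  1.        ]])}
```

View pics/s0.png

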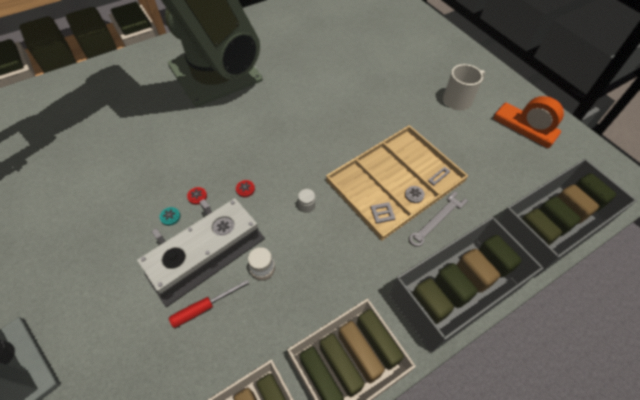

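View pics/d0.png

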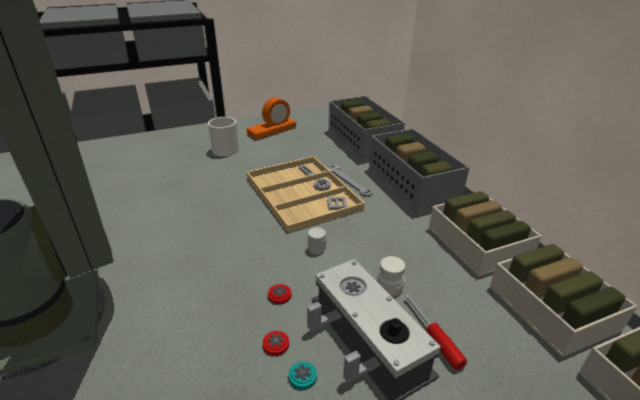

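The scene picture shows the fixture with its plug at about (174,257) and the steel badge in the other nest at about (223,226), whose handle is at about (205,203). The middle tray bay holds the sample badge at about (415,195).

Things that could be taken for the badge, scene pixels:
- Red discs at (197,195) and (245,188), and a turquoise disc at (170,215): look-alikes.
- Sample badge at (415,195): already in the tray.
- Plug at (174,257).

I choose the grey disc in the nest at (223,226), which is (352,286) in the side view.

```bash
python3 - <<'E'
from h import *
a,c=load('s0'); b,d=load('d0')
for n,s,t in [('badge',(223,226),(352,286)),('plugknob',(174,256),(394,326)),('handle',(204,203),(315,310)),('otherhandle',(157,234),(350,355)),('sample',(415,194),(322,184)),('tin',(307,193),(317,232))]:
    print(n,*[np.round(x,3) for x in tri(c,s,d,t)])
for n,c_,seed,im in [('s',c,(193,246),a),('d',d,(372,303),b)]:
    hsv=cv2.cvtColor(im,cv2.COLOR_RGB2HSV); m=((hsv[...,2]>150)&(hsv[...,1]<40)).astype(np.uint8)
    n_,l,st,_=cv2.connectedComponentsWithStats(m)
    for i in range(1,n_):
        if st[i,4]>800:
            cn=cv2.findContours((l==i).astype(np.uint8),0,2)[0][0][:,0]
            p=np.array([onz(c_,q,.07)[:2] for q in cn]).astype(np.float32)
            print(n,st[i],cv2.minAreaRect(p))
A=cv2.resize(a[170:280,120:280],None,fx=3,fy=3,interpolation=cv2.INTER_CUBIC);B=cv2.resize(b[240:400,250:450],None,fx=2.06,fy=2.06,interpolation=cv2.INTER_CUBIC)
h=min(len(A),len(B)); cv2.imwrite('pics/c1.png',np.hstack([A[:h,:400],B[:h,:400]])[:,:,::-1])
E
```

```text
badge [ 0.516 -0.196  0.067] 0.002
plugknob [ 0.533 -0.302  0.076] 0.001
handle [ 0.441 -0.208  0.056] 0.006
otherhandle [ 0.457 -0.313  0.058] 0.005
sample [0.637 0.217 0.008] 0.001
tin [ 0.528 -0.007  0.046] 0.005
s [ 137  198  120   92 3406] ((0.5233246088027954, -0.25110799074172974), (0.0813032016158104, 0.22216132283210754), 7.504032135009766)
d [ 316  259  124  112 4260] ((0.5237631797790527, -0.25030189752578735), (0.08023218810558319, 0.22017516195774078), 7.827951908111572)
```

View pics/c1.png

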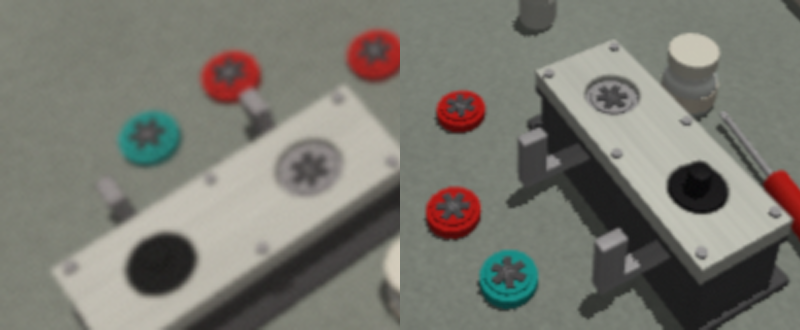

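The close crop confirms the choice: the steel badge with a dark star sits in the +y (left) nest, with its handle on the robot side. The red and turquoise discs lie on the table. Fixture centre is (0.5235,-0.2505) with yaw 0.134, which puts the nest at (0.516,-0.196) and its handle at (0.442,-0.206). I'm moving above the handle.

apply_moves([
  [50,0,0,0,0.112],
  [50,5,-4.4,0,0],
  [50,5,-4.4,0,0],
  [50,5,-4.4,0,0],
  [50,5,-4.4,0,0],
  [50,5,-4.4,0,0],
  [50,5,-4.4,0,0],
  [50,4.6,-4.3,0,0],
], grip_force=60)

```text
time: 1.1
tcp_pos: [0.4264, -0.2245, 0.2312]
ee_rot: [3.141, 0.0, 0.134]
ft_force: [0.4, -1.0, 0.5]
grip_width: 0.0425
gripper_force: 0.0
```

```bash
python3 - <<'E'
from h import *
a,c=snap('wrist','w1'); s=bot.state(); print(s['tcp_pos'],s['ee_rot'],s['time'],s['grip_width']); print(c)
E
```

```text
[ 0.43063651 -0.21874842  0.2311165 ] [-3.13689143 -0.00458068  0.13857143] 1.15 0.042914898149958615
{'K': array([[359.10164409,   0.        , 316.73931385],
       [  0.        , 359.10164409, 198.65479335],
       [  0.        ,   0.        ,   1.        ]]), 'world_from_camera': array([[ 1.33675250e-01,  9.48848331e-01,  2.86038060e-01,
         4.99170894e-01],
       [-9.91025148e-01,  1.27902259e-01,  3.88608759e-02,
        -2.12202746e-01],
       [ 2.88163117e-04, -2.88665648e-01,  9.57429925e-01,
         3.73859153e-01],
       [ 0.00000000e+00,  0.00000000e+00,  0.00000000e+00,
         1.00000000e+00]])}
```

View pics/w1.png

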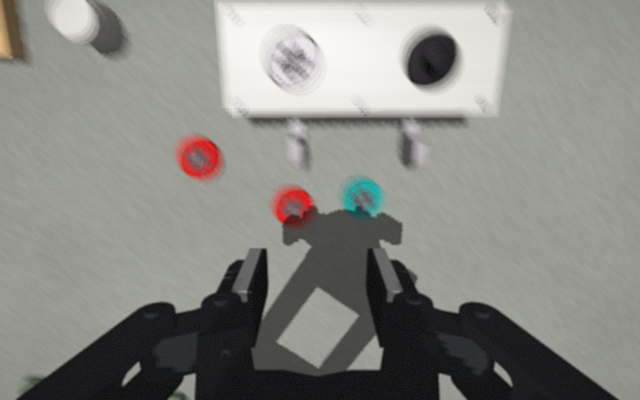

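The picture is motion-blurred because the arm was still moving. It shows the badge at (293,57), its handle at (298,145), and the plug at (432,58). I'll retake it now that the arm is still.

apply_moves([
  [50,0,0,0,0],
  [50,0,0,0,0],
])

```text
time: 1.4
tcp_pos: [0.4247, -0.2269, 0.231]
ee_rot: [3.141, 0.001, 0.133]
ft_force: [-0.2, -0.5, 0.2]
grip_width: 0.0425
gripper_force: 0.0
```

```bash
python3 - <<'E'
from h import *
s=bot.state(); a,c=snap('wrist','w2'); print(s['tcp_pos'],s['ee_rot'],s['time'],s['grip_width'])
print('pred handle top',proj(c,np.array([.4419,-.2062,.062])),'nest',proj(c,np.array([.5162,-.1962,.066])))
# top rect
hsv=cv2.cvtColor(a,cv2.COLOR_RGB2HSV); m=((hsv[...,2]>170)&(hsv[...,1]<40)).astype(np.uint8)
n_,l,st,_=cv2.connectedComponentsWithStats(m)
i=1+np.argmax(st[1:,4]); cn=cv2.findContours((l==i).astype(np.uint8),0,2)[0]; cn=max(cn,key=len)[:,0]
print(st[i],cv2.minAreaRect(np.array([onz(c,q,.07)[:2] for q in cn]).astype(np.float32)))
cv2.imwrite('pics/c2.png',cv2.resize(a[0:230,190:470],None,fx=2.6,fy=2.6,interpolation=cv2.INTER_CUBIC)[:,:,::-1])
E
```

```text
[ 0.424726   -0.22687267  0.23104224] [3.14149411e+00 9.65135440e-04 1.33112315e-01] 1.4 0.04246089838730366
pred handle top [298.69636243 154.68417481] nest [297.06734324  62.90672902]
[  221     6   291   110 26699] ((0.5231773853302002, -0.24930596351623535), (0.08087627589702606, 0.22231832146644592), 7.647136688232422)
```

View pics/c2.png

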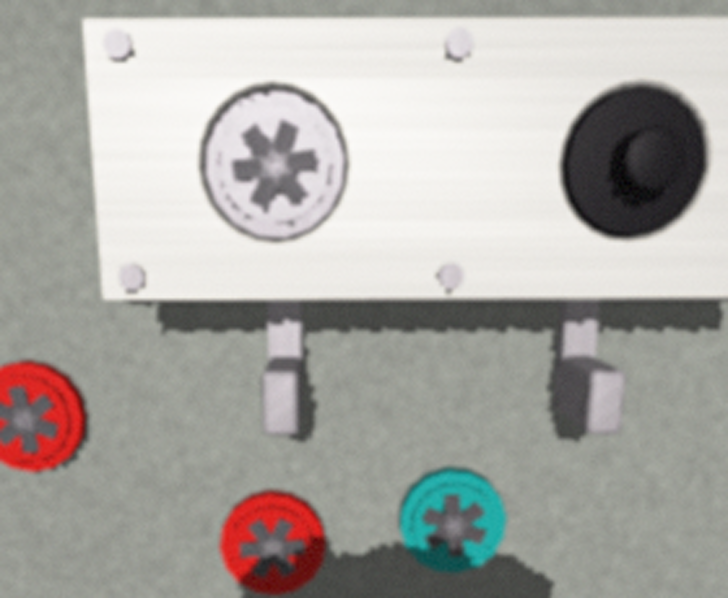

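The sharp view has the handle top at (298,155) and the badge at (296,63). The predictions from the other two views were (298.7,154.7) and (297,63), so they agree to under 1 mm. I'm descending on the handle.

apply_moves([
  [50,2,-1.86,2,0],
  [50,0,0,4,0],
  [50,0,0,4,0],
  [50,0,0,4,0],
  [50,0,0,3.5,0],
  [50,0,0,2,0],
  [50,0,0,0,0],
  [50,0,0,0,0],
])

```text
time: 2.45
tcp_pos: [0.443, -0.2063, 0.0371]
ee_rot: [3.141, -0.001, 0.132]
ft_force: [0.3, 0.4, -0.4]
grip_width: 0.0426
gripper_force: 0.0
```

apply_moves([
  [0,0,0,0,0],
  [0,0,0,0,0],
  [0,0,0,0,0],
  [0,0,0,0,0],
  [0,0,0,0,0],
  [0,0,0,0,0],
], grip_force=80)

```text
time: 3.2
tcp_pos: [0.4435, -0.2069, 0.0375]
ee_rot: [3.138, -0.002, 0.135]
ft_force: [-1.7, -6.5, 3.5]
grip_width: 0.0102
gripper_force: 78.3
```

Gripped; the 10 mm opening is close to the 12 mm tab. I'm raising it slowly.

apply_moves([
  [0,0,0,-0.3,0],
  [0,0,0,-0.3,0],
  [0,0,0,-0.3,0],
  [0,0,0,-0.3,0],
  [0,0,0,-0.2,0],
  [0,0,0,-0.1,0],
  [0,0,0,0,0],
  [0,0,0,0,0],
])

```text
time: 4.2
tcp_pos: [0.4435, -0.2069, 0.0513]
ee_rot: [3.138, -0.001, 0.135]
ft_force: [1.3, -7.6, -7.1]
grip_width: 0.0105
gripper_force: 78.0
```

apply_moves([
  [0,0,0,-0.15,0],
  [0,0,0,-0.15,0],
  [0,0,0,0,0],
  [0,0,0,0,0],
])

```text
time: 4.7
tcp_pos: [0.4435, -0.2069, 0.0528]
ee_rot: [3.138, -0.001, 0.135]
ft_force: [3.4, -9.0, -20.3]
grip_width: 0.0103
gripper_force: 78.8
```

The force jumped and the lift stopped at about 15 mm, so the ejector is at its stop. I'm releasing and rising to check.

apply_moves([
  [0,0,0,0.15,0],
  [50,0,0,0,0],
  [50,0,0,0,0],
  [50,0,0,0,0],
  [50,0,0,-4,0],
  [50,0,0,-4,0],
  [50,0,0,0,0],
  [50,0,0,0,0],
])

```text
time: 5.7
tcp_pos: [0.4423, -0.2048, 0.1325]
ee_rot: [-3.141, 0.001, 0.134]
ft_force: [-1.4, -0.0, 0.3]
grip_width: 0.0426
gripper_force: 0.0
```

```bash
python3 - <<'E'
from h import *
s=bot.state(); a,c=snap('wrist','w3'); print(s['tcp_pos'],s['ee_rot'],s['time'],s['grip_width'])
b,d=snap('side','d3');e,f=snap('scene','s3')
p=np.array([.5162,-.1960,.080])
for q in (c,d,f): print(proj(q,p))
def crop(im,q,r,k): 
    u,v=np.round(proj(q,p)).astype(int); u=min(max(u,r),639-r);v=min(max(v,r),399-r); print('origin',u-r,v-r,k)
    return cv2.resize(im[v-r:v+r,u-r:u+r],(2*r*k,2*r*k),interpolation=cv2.INTER_CUBIC)
cv2.imwrite('pics/c3.png',np.hstack([crop(a,c,64,3),crop(b,d,32,6)])[:,:,::-1])
E
```

```text
[ 0.44226761 -0.20479994  0.13248369] [-3.14121644e+00  5.62624522e-04  1.33939367e-01] 5.7 0.04257749120131903
[323.73445334  88.95459119]
[353.0196363  280.72111679]
[221.71850996 222.37159264]
origin 260 25 3
origin 321 249 6
```

View pics/c3.png

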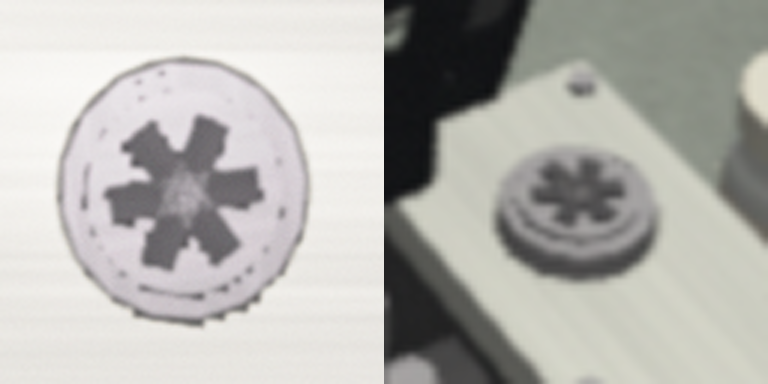

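The badge now stands proud of the fixture top, its star at (321,89) in the wrist view and (353,281) in the side view. Next I'll triangulate it and measure the tray.

```bash
python3 - <<'E'
from h import *
a,c=load('w3'); b,d=load('d3'); s,f=load('s3'); s0,f=load('s0'); b0,d0=load('d0')
print('badge',tri(c,(321.3,89),d,(353.2,281)),tri(f,(221.7,222),d,(353.2,281)))
g=cv2.cvtColor(a,cv2.COLOR_RGB2HSV); m=(g[25:153,260:388,2]<140).astype(np.uint8)
m=cv2.medianBlur(m,5)
n_,l,st,ce=cv2.connectedComponentsWithStats(m); i=1+np.argmax(st[1:,4]); print('star',ce[i]+[260,25],onz(c,ce[i]+[260,25],.08))
for im,q in((s0,f),(b0,d0)):
    h=cv2.cvtColor(im,cv2.COLOR_RGB2HSV); m=((h[...,0]>8)&(h[...,0]<28)&(h[...,1]>60)&(h[...,2]>90)).astype(np.uint8)
    m=cv2.morphologyEx(m,cv2.MORPH_CLOSE,np.ones((5,5)))
    n_,l,st,ce=cv2.connectedComponentsWithStats(m); i=1+np.argmax(st[1:,4])
    cn=max(cv2.findContours((l==i).astype(np.uint8),0,2)[0],key=len)[:,0]
    print(st[i],cv2.minAreaRect(np.array([onz(q,u,.022)[:2] for u in cn]).astype(np.float32)))
    print(np.round([onz(q,u,.022) for u in cv2.boxPoints(cv2.minAreaRect(cn))],3)[:,:2].tolist())
E
```

```text
badge (array([ 0.51649583, -0.1950313 ,  0.07844324]), np.float64(0.0010967701464460963)) (array([ 0.51593355, -0.19613929,  0.08009739]), np.float64(0.0011857140356782347))
star [320.58132045  89.33252818] [ 0.51579445 -0.19440167  0.08      ]
[ 326  125  142  116 8303] ((0.5821237564086914, 0.20296281576156616), (0.20815792679786682, 0.27850937843322754), 4.831094741821289)
[[0.491, 0.06], [0.436, 0.394], [0.675, 0.346], [0.699, 0.052]]
[ 247  156  118   76 4911] ((0.5740408897399902, 0.19441258907318115), (0.21123264729976654, 0.29345208406448364), 4.949399948120117)
[[0.466, 0.331], [0.79, 0.384], [0.677, 0.053], [0.43, 0.04]]
```

Badge centre is (0.516,-0.195), with its face at about 0.079 against 0.080 expected. The sample is in the middle bay and the tray yaw is about 0.085. I'm moving over the badge and lowering.

apply_moves([
  [62,3.7,0,-1,0],
  [62,3.73,0,0,0],
  [62,0,0,0,0],
  [62,0,0,2.5,0],
  [62,0,0,2,0],
  [62,0,0,1,0],
  [62,0,0,0,0],
  [62,0,0,0,0],
], grip_force=50)

```text
time: 6.85
tcp_pos: [0.5167, -0.1955, 0.0884]
ee_rot: [3.141, -0.001, 0.134]
ft_force: [0.4, 0.0, 0.5]
grip_width: 0.0531
gripper_force: 0.0
```

```bash
python3 - <<'E'
from h import *
s=bot.state(); a,c=snap('wrist','w4'); b,d=snap('side','d4'); print(s['tcp_pos'],s['ft_force'],s['grip_width'])
A=cv2.resize(a[100:400,120:520],(600,450)); B=cv2.resize(b[230:330,300:400],(200,200),interpolation=cv2.INTER_CUBIC)
A[:200,:200]=B
cv2.imwrite('pics/c4.png',A[:,:,::-1])
E
```

```text
[ 0.51666432 -0.1955216   0.08840286] [0.40239568 0.02014751 0.47246692] 0.05306662386521111
```

View pics/c4.png

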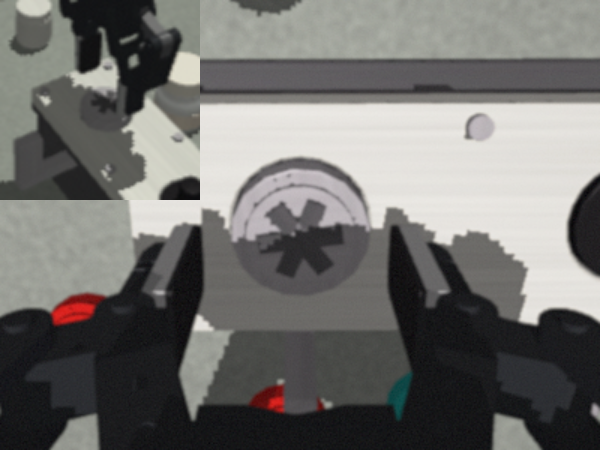

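The badge at (300,228) in the crop is centred between the pads, at 203 and 390. I'm lowering with force checks.

apply_moves([
  [60,0,0,0.5,0],
  [60,0,0,0.5,0],
  [60,0,0,0.3,0],
  [60,0,0,0,0],
  [60,0,0,0,0],
])

```text
time: 7.58
tcp_pos: [0.5165, -0.1953, 0.0748]
ee_rot: [3.141, -0.0, 0.134]
ft_force: [1.0, -0.9, 0.3]
grip_width: 0.0514
gripper_force: 0.0
```

apply_moves([
  [60,0,0,0.1,0],
  [60,0,0,0.1,0],
  [60,0,0,0,0],
])

```text
time: 7.95
tcp_pos: [0.5164, -0.1953, 0.0728]
ee_rot: [3.142, 0.0, 0.134]
ft_force: [-0.5, 0.5, 0.0]
grip_width: 0.0514
gripper_force: 0.0
```

apply_moves([
  [60,0,0,0.1,0],
  [60,0,0,0,0],
])

```text
time: 8.2
tcp_pos: [0.5164, -0.1953, 0.0718]
ee_rot: [3.142, 0.0, 0.134]
ft_force: [0.2, 0.1, -0.3]
grip_width: 0.0511
gripper_force: 0.0
```

apply_moves([
  [60,0,0,0.1,0],
  [60,0,0,0,0],
])

```text
time: 8.45
tcp_pos: [0.5164, -0.1952, 0.0707]
ee_rot: [3.142, 0.0, 0.134]
ft_force: [-0.7, 0.3, -0.2]
grip_width: 0.0514
gripper_force: 0.0
```

apply_moves([
  [60,0,0,0.1,0],
  [60,0,0,0,0],
])

```text
time: 8.7
tcp_pos: [0.5163, -0.1952, 0.0697]
ee_rot: [-3.142, 0.0, 0.134]
ft_force: [0.6, 0.6, 1.1]
grip_width: 0.0511
gripper_force: 0.0
```

apply_moves([
  [60,0,0,0.1,0],
  [60,0,0,0,0],
])

```text
time: 8.95
tcp_pos: [0.5164, -0.1952, 0.0687]
ee_rot: [-3.142, 0.0, 0.134]
ft_force: [-0.4, -0.3, 0.8]
grip_width: 0.0513
gripper_force: 0.0
```

apply_moves([
  [60,0,0,0.1,0],
  [60,0,0,0,0],
])

```text
time: 9.2
tcp_pos: [0.5163, -0.1952, 0.0677]
ee_rot: [-3.142, 0.0, 0.134]
ft_force: [0.2, 0.9, -0.2]
grip_width: 0.0512
gripper_force: 0.0
```

apply_moves([
  [60,0,0,0.1,0],
  [60,0,0,0,0],
])

```text
time: 9.45
tcp_pos: [0.5164, -0.1953, 0.0668]
ee_rot: [3.142, -0.0, 0.134]
ft_force: [0.2, -0.7, -0.4]
grip_width: 0.0509
gripper_force: 0.2
```

apply_moves([
  [60,0,0,0.1,0],
  [60,0,0,0,0],
])

```text
time: 9.7
tcp_pos: [0.5164, -0.1953, 0.0668]
ee_rot: [3.141, -0.0, 0.134]
ft_force: [-1.6, 0.6, 5.7]
grip_width: 0.0519
gripper_force: 3.4
```

The fingertips touch the fixture top at TCP z 0.0668. I'm backing off 3.5 mm, because closing swings them forward, and then gripping.

apply_moves([
  [60,0,0,-0.35,0],
  [60,0,0,0,0],
  [30,0,0,0,0],
  [30,0,0,0,0],
  [30,0,0,0,0],
  [30,0,0,0,0],
  [30,0,0,0,0],
], grip_force=60)

```text
time: 10.58
tcp_pos: [0.5168, -0.1962, 0.0696]
ee_rot: [3.14, -0.001, 0.134]
ft_force: [0.2, -5.5, 1.3]
grip_width: 0.0405
gripper_force: 60.2
```

apply_moves([
  [30,0,0,-0.2,0],
  [30,0,0,-0.4,0],
  [30,0,0,-0.4,0],
  [30,0,0,-0.5,0],
  [30,0,0,0,0],
])

```text
time: 11.2
tcp_pos: [0.5167, -0.1951, 0.0848]
ee_rot: [3.141, -0.001, 0.134]
ft_force: [0.1, -0.2, -2.4]
grip_width: 0.0407
gripper_force: 61.3
```

```bash
python3 - <<'E'
from h import *
s=bot.state(); a,c=snap('wrist','w5'); b,d=snap('side','d5'); e,_=snap('scene','s5'); print(s['tcp_pos'],s['ft_force'],s['grip_width'],s['gripper_force'])
A=cv2.resize(a[160:400,160:480],(400,300)); B=cv2.resize(b[230:320,305:405],(400,360),interpolation=cv2.INTER_CUBIC)
A=np.vstack([A,np.zeros((60,400,3),np.uint8)])
cv2.imwrite('pics/c5.png',np.hstack([A,B])[:,:,::-1])
E
```

```text
[ 0.51665548 -0.19512221  0.08480802] [ 0.10077626 -0.23592824 -2.39875448] 0.04068557191575513 61.346726417541504
```

View pics/c5.png

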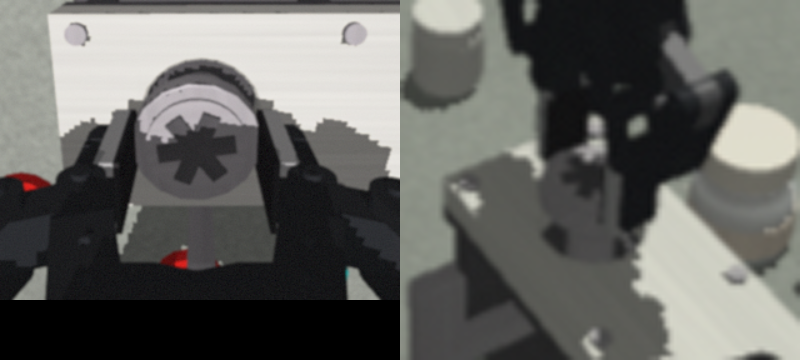

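The badge is held and clear of its nest, at about (195,140) in the left crop. I'm lifting, carrying it to the tray, then turning so the fingers close along the bay.

apply_moves([
  [30,0,0,-2.5,0],
  [30,0,0,-3.5,0],
  [30,0.3,-1.6,-1,0],
  [30,0.7,-3,0,0],
  [30,1,-4,0,0],
  [30,1,-4.5,0,0],
  [30,1,-4.5,0,0],
  [30,1,-4.5,0,0],
])

```text
time: 12.35
tcp_pos: [0.5354, 0.0328, 0.1532]
ee_rot: [-3.141, 0.002, 0.134]
ft_force: [0.1, 0.3, -0.5]
grip_width: 0.0407
gripper_force: 61.3
```

apply_moves([
  [30,1,-4.5,0,0],
  [30,1,-4.5,0,0],
  [30,1,-4,0,0],
  [30,0.6,-3,0,0],
  [30,0.2,-1.1,0,0],
  [30,0,0,0,-0.1],
  [30,0,0,0,-0.18],
  [30,0,0,0,-0.18],
])

```text
time: 13.35
tcp_pos: [0.5505, 0.2043, 0.1535]
ee_rot: [-3.141, 0.002, 0.599]
ft_force: [-0.5, -0.2, -0.4]
grip_width: 0.0406
gripper_force: 61.3
```

apply_moves([
  [30,0,0,0,-0.18],
  [30,0,0,0,-0.18],
  [30,0,0,0,-0.18],
  [30,0,0,0,-0.18],
  [30,0,0,0,-0.18],
  [30,0,0,0,-0.16],
  [30,0,0,0,0],
  [30,0,0,0,0],
])

```text
time: 14.35
tcp_pos: [0.551, 0.2046, 0.154]
ee_rot: [-3.141, 0.0, 1.651]
ft_force: [-0.2, -0.1, -0.6]
grip_width: 0.0404
gripper_force: 61.3
```

```bash
python3 - <<'E'
from h import *
s=bot.state(); a,c=snap('wrist','w6'); b,d=snap('side','d6'); e,f=snap('scene','s6'); print(s['tcp_pos'],s['ee_rot'],s['ft_force'],s['grip_width'],s['gripper_force'],s['time'])
p=s['tcp_pos'].copy(); p[2]=.004
print('TCP foot',proj(c,p),proj(f,p),'sample',proj(c,np.array([.637,.217,.016])))
cv2.imwrite('pics/c6.png',np.hstack([cv2.resize(a,(576,360)),cv2.resize(e[110:250,310:397],(224,360))])[:,:,::-1])
E
```

```text
[0.55095979 0.20461337 0.15396742] [-3.14082411e+00  3.76942381e-04  1.65119165e+00] [-0.17450999 -0.13804789 -0.63939539] 0.0403896185805043 61.307491064071655 14.35
TCP foot [316.73602696 184.71201069] [387.88243426 171.87952005] sample [424.54870473 181.99228805]
```

View pics/c6.png

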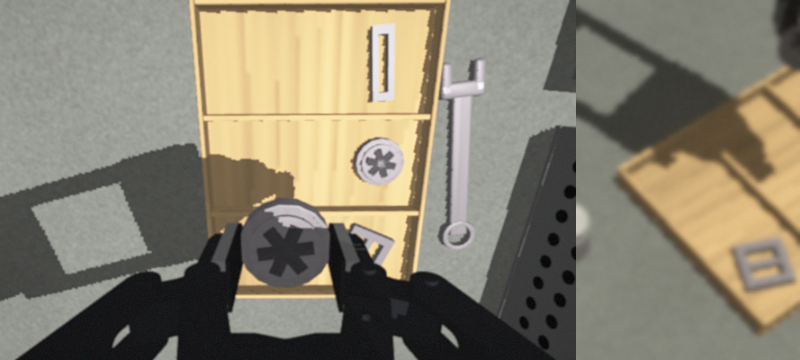

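The wrist picture shows the sample badge at (380,161) in the middle bay, between dividers at rows 117 and 210. The TCP foot falls at (285,166), so it is centred in the free half of that bay. I'm lowering.

apply_moves([
  [30,0,0,2,0],
  [30,0,0,3,0],
  [30,0,0,3,0],
  [30,0,0,3,0],
  [30,0,0,2,0],
  [30,0,0,1,0],
  [30,0,0,0.2,0],
  [30,0,0,0,0],
])

```text
time: 15.5
tcp_pos: [0.5519, 0.2052, 0.0129]
ee_rot: [3.14, -0.0, 1.654]
ft_force: [0.4, -0.6, -0.6]
grip_width: 0.0409
gripper_force: 61.3
```

apply_moves([
  [30,0,0,0.1,0],
  [30,0,0,0.1,0],
  [30,0,0,0,0],
  [30,0,0,0,0],
])

```text
time: 16.0
tcp_pos: [0.5514, 0.205, 0.0104]
ee_rot: [3.141, 0.0, 1.654]
ft_force: [0.3, -0.4, -1.1]
grip_width: 0.0407
gripper_force: 61.3
```

apply_moves([
  [30,0,0,0.1,0],
  [30,0,0,0.1,0],
  [30,0,0,0,0],
  [30,0,0,0,0],
])

```text
time: 16.5
tcp_pos: [0.5513, 0.205, 0.0083]
ee_rot: [-3.142, 0.0, 1.654]
ft_force: [-0.1, 0.7, -0.9]
grip_width: 0.0406
gripper_force: 61.3
```

apply_moves([
  [30,0,0,0.1,0],
  [30,0,0,0.0,0],
  [30,0,0,0,0],
])

```text
time: 16.88
tcp_pos: [0.5513, 0.205, 0.0073]
ee_rot: [-3.142, 0.0, 1.654]
ft_force: [-0.4, -0.3, -1.4]
grip_width: 0.0407
gripper_force: 61.3
```

apply_moves([
  [30,0,0,0.1,0],
  [30,0,0,0.0,0],
  [30,0,0,0,0],
])

```text
time: 17.25
tcp_pos: [0.5514, 0.205, 0.0064]
ee_rot: [3.141, 0.0, 1.654]
ft_force: [-0.1, 0.2, 0.9]
grip_width: 0.0409
gripper_force: 61.5
```

apply_moves([
  [30,0,0,0.1,0],
  [30,0,0,0.05,0],
  [30,0,0,0,0],
])

```text
time: 17.62
tcp_pos: [0.5515, 0.205, 0.0062]
ee_rot: [3.141, -0.0, 1.654]
ft_force: [-2.9, -1.5, 8.4]
grip_width: 0.0403
gripper_force: 62.5
```

apply_moves([
  [50,0,0,0,0],
  [56,0,0,0,0],
  [62,0,0,0,0],
  [62,0,0,0,0],
  [62,0,0,-1,0],
  [62,0,0,-2,0],
  [62,0,0,-3,0],
  [62,0,0,-4,0],
])

```text
time: 18.62
tcp_pos: [0.5508, 0.2048, 0.1056]
ee_rot: [-3.14, 0.0, 1.654]
ft_force: [0.8, 1.4, 0.1]
grip_width: 0.0529
gripper_force: 0.0
```

apply_moves([
  [62,0,0,-4,0],
  [62,0,0,0,0],
  [62,0,0,0,0],
])

```text
time: 19.0
tcp_pos: [0.5508, 0.2048, 0.1446]
ee_rot: [-3.141, 0.0, 1.654]
ft_force: [-0.6, 0.8, -0.2]
grip_width: 0.053
gripper_force: 0.0
```

```bash
python3 - <<'E'
from h import *
s=bot.state(); a,c=snap('wrist','w7'); b,d=snap('side','d7'); print(s['tcp_pos'],s['time'])
cv2.imwrite('pics/c7.png',np.hstack([cv2.resize(a[:,100:520],(420,400)),cv2.resize(b[145:240,240:370],(380,400),interpolation=cv2.INTER_CUBIC)])[:,:,::-1])
E
```

```text
[0.55082196 0.20481858 0.14459543] 19.0
```

View pics/c7.png

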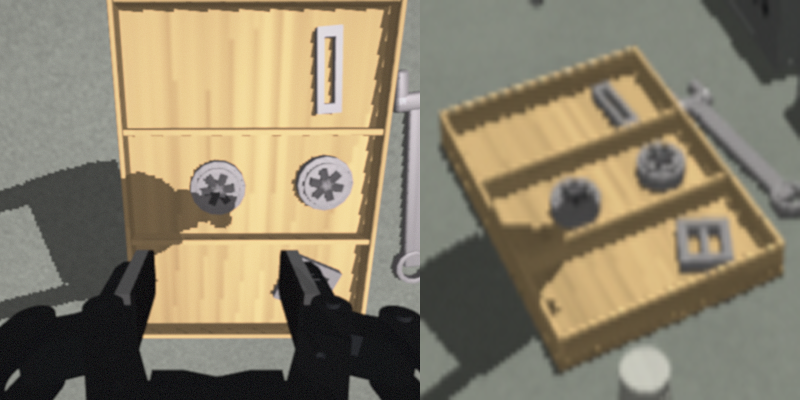

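The badge lies flat and face up at (217,187), beside the sample badge at (325,182) in the middle bay. The other goods are undisturbed and the gripper is clear, so I'm handing in.

```bash
python3 -c "
from station import ticket
print(ticket.job_done())"
```

```text
the job is handed in; nothing more can be done
None
```

The job is handed in (no verdict came back): I raised the left ejector to its stop and laid the badge flat, face up, beside the sample badge in the middle bay, and the last pictures show the tray goods undisturbed.

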